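Present an offset lever level above the anvil stand

TASK

Take the lid off the round specimen pan by its knob and set it down gently, knob up, centred on the round cork mat. Then pick the cast lever out of the pan by its balance point and hold it level two to five centimetres above the low anvil stand, its big boss over the round anvil and its small eye over the slim rest post, and finish still holding it there so the anvil can be wound up to meet it. Leave the pan and everything else on the bench where they are.

Things in the scene. Friction and masses are not known exactly. Their poses are not given: they have to be found in the camera images.
- pan: Open round aluminium pan, loose, 1.5 kg, 200 mm outside diameter, 60 mm high, wall 4 mm, floor 5 mm thick (the lever lies flat on it), no handles. Origin: centre of the underside, z up.
- lid: Loose round aluminium lid, 0.28 kg, on the pan's rim: disc 210 mm across, z 6 to 10 mm, with a 176 mm plug 6 mm deep under it, a loose fit in the pan's mouth; on the mat it rests on the plug. Origin: centre of the plug's underside (54 mm up on the closed pan), z up. Central black knob: neck 16 mm across, z 10 to 24 mm; round head 34 mm across, z 24 to 42 mm.
- lid_knob (a point): Middle of the lid knob's round head (34 mm across), 34 mm above the lid's origin: the place to grip, from above.
- mat: Flat round cork mat fixed on the bench, 200 mm across, 6 mm thick; it lies on one side of the pan, the stand on the other, and which side varies. Origin: centre of its underside (bench height).
- lever: Loose dark cast steel lever, about 0.45 kg, lying flat in the pan under the lid. Big boss 40 mm across, 34 mm high; small eye 24 mm across, 30 mm high, centres 120 mm apart; straight bar between, 14 mm wide, 16 mm tall, its underside 11 mm above the lever's. Origin: centre of the boss's underside; x along the bar from boss to eye, z up. Balance point: on the bar, 42 mm from the boss's axis.
- lever_balance (a point): The lever's balance point: on the bar, 42 mm from the boss's axis towards the eye, at the bar's mid height, 19 mm above the lever's underside. Grip the 14 mm bar here across its width.
- lever_boss (a point): Centre of the underside of the lever's big boss (the lever's origin).
- lever_eye (a point): Centre of the underside of the lever's small eye, 120 mm along the lever's x.
- stand: Low anvil stand, fixed: white base 190 x 84 x 24 mm; at one end a black screw column with short spokes and a round steel anvil 68 mm across on top; at the other a slim steel post with a black rubber rest 28 mm across. Both tops are 94 mm above the bench, 120 mm apart, like the lever's boss and eye. Origin: centre of the base's underside; x points from anvil to rest.
- stand_anvil (a point): Centre of the anvil's top face, 94 mm above the bench, at x = -60 mm of the stand. The boss belongs over it.
- stand_rest (a point): Centre of the rest's top face, 94 mm above the bench, at x = +60 mm of the stand. The eye belongs over it.
- bottle: Bystander: clear plastic bottle with red cap, 64 mm across, 170 mm tall, beyond the pan. Origin: centre of the underside.
- collar: Bystander: dark steel collar, 60 mm across, 32 mm high, beyond the pan. Origin: centre of the underside.
- test_block: Bystander: round steel hardness test block, 60 mm across, 14 mm high, near the robot. Origin: centre of the underside.
- specimen: Bystander: small steel bar specimen, 55 x 20 x 12 mm, near the robot. Origin: centre of the underside.
Not all that is in view belongs to the job. Leave any blue or green look-alike of the pan alone.

How it is judged:
By the outcome, as a careful person would: the job done as asked, in the order asked, and still so for the second after the job is handed in, while the arm keeps its last pose, push and grip.
It also fails if it takes over 64 s, if anything falls off the work surface, if the arm or the gripper's body presses on something with over 40 N, if the wrist force passes 120 N, or if a joint passes its speed limit or range.

ROBOT

A 6-joint arm with a two-finger parallel gripper is mounted at the origin on the work surface. World frame = base frame: x ahead of the robot, y to its left, z up, the work surface at z = 0. Lengths are in m, angles in rad, forces in N, time in s.
With the tool pointing down it reaches from about 0.375 to 0.975 m from the base axis. Payload 3.8 kg.
Tool frame: the origin (TCP) lies midway between the tips of the shut fingers; the grasp point (between the pads) lies 19 mm behind it; z points along the fingers, y is the line along which they close (so a half turn about z gives the same grasp; the last joint's range is limited). The gripper opens to 85 mm and grips with 20 to 120 N. Pads are 22 mm wide; open, the fingers measure 114 mm over their backs; the gripper's body (76 mm by 85 mm) begins 54 mm behind the grasp point. The pads swing forward as they close: fully open they stand 13 mm farther back than shut.
Start: joints at [-1.243, 0.264, 1.604, -0, 1.274, -0.037], TCP at [0.241, -0.631, 0.231] pointing down, gripper open.
Joint ranges: [-2.63, 2.63], [-0.94, 2.18], [0.31, 2.57], [-1.31, 4.45], [0, 2.66], [-2.55, 2.55]. Speed limits (rad/s): [2.57, 2.57, 3.14, 3.14, 3.14, 3.14].

INTERFACE

Orientations are given as a rotation vector (axis times angle).
In Python, from workcell import status, read_camera, workorder, masks_of gives the robot as it stands.
- The arm moves only by the tool drive_tool, never from a script. Its argument "rows" is a list of rows, each a list of 7 numbers: the turn, a rotation vector about the tool's x, y, z in degrees, then the shift along the tool's x, y, z in m, then the opening, from 0 (shut) to 1 (fully open). In form: [[ax, ay, az, tx, ty, tz, claw], ...]. A call has 1 to 8 rows; each row shifts and turns the commanded pose from where the row before left it, along the tool's axes as they then stand; what a row does not reach is not made up. A row lasts 1/12 s, in which the tool goes at most 41.7 mm and 7.16 degrees, less where a joint would pass 70% of its speed; a pose out of reach is approached as far as the arm can. A call is refused whole if a number of a shift passes 0.0417 or a number of a turn 7.16, either way. A call with a gripper value outside its range is refused whole. The fingers move at their own pace and stop on an object; "force" is the grip in N (left out, the last holds). Time passes only in rows, so rows that do not move let the fingers close. It gives the time, the measured TCP pose, the force, the opening and the grip force at its end, in the units of the state.
- status.read_state(): the state, without advancing time (a new reading comes with each control period).
- read_camera(name): name is "scene" or "side" or "wrist"; returns a dict with "color" (400x640x3 uint8, red, green, blue), "intrinsics" (3x3 intrinsics, pixels), "D" ([k1, k2, p1, p2, k3] as OpenCV has them; the pictures are not rectified), "world_from_camera" (4x4, takes a point from camera to world coordinates); the wrist camera has in their place "mount" (4x4, takes a point from camera to tool coordinates, whose origin is the TCP and whose axes are the flange's). Camera axes: x right, y up, looking along -z (the intrinsics and any distortion apply to the point x, -y, -z); pixel columns grow to the right and rows downward; lengths in m; the calibration is good to about 2 mm. A picture is of the moment at which its call begins: read the wrist's pose just before it. There is no depth.
- workorder.finish_job(): hands the job in; it is judged then, once.
Trained networks look in a picture, given as the dict that the camera call returned (one of the last four; its "shot" number tells which), for a name from the list of things; names that differ only in an ending like _2 or _b are one class to them, and where a whole thing is asked for, a point or a joint stands for the part that bears it (a point fixed in the world has none). Each returns a list of dicts, best first, with "score" (0 to 1); they miss things now and then, are a little off and sometimes report something else, mostly with a low value. They report only what shows in the picture. A call takes as long as a camera call. They do not tell look-alikes from the thing itself.
- masks_of(picture, name): "mask" (400x640 bool, what is visible of it) and "bbox" ([left, top, right, bottom] in pixels, round what is visible of it).
The state is a dict: "time": time; "q": joint angles; "joint_vel": joint speeds; "joint_torque": joint torques, N m; "tool_pos": TCP position; "tcp_rot": TCP orientation; "wrist_force": force on the tool from outside, world axes, zero at the start; "torque": the same for the moment, N m; "width": opening from 0.0 (shut) to 1.0 (fully open); "grip_force": force on a finger pad.
Only numpy, scipy, OpenCV 4.12 (cv2) and the standard library are available. Lean on these libraries where they do the work, as an engineer would, in place of code of your own. Each camera call takes 0.05 s, during which the arm holds its last target. There are 200 camera calls.

## Working session

There is one attempt and no reset: what is moved stays moved. The work goes in short steps, Python scripts to look and compute and a tool call to move; the robot and the scene stay as the last step left them, time stands still between calls to the robot, and variables do not carry over. Pictures are saved under pics/ and viewed, at most 10 in all, crops included, and the job is handed in when it is done.

Besides the shell and the picture viewer there is one more tool, called after "Call:" as a command line: name --pt "numbers of a row" for each row, then --argument value for the rest. drive_tool: Moves the arm, as the interface text tells. Its arguments: {"type":"object","properties":{"rows":{"type":"array"},"force":{"type":"number"}},"required":["rows"]}

```bash
mkdir -p pics; ls; cat > h.py <<'E'
import numpy as np, cv2
from scipy.spatial.transform import Rotation as R
from workcell import status, read_camera, workorder, masks_of
def shot(n):
    s=status.read_state(); p=read_camera(n)
    if n=="wrist":
        T=np.eye(4);T[:3,:3]=R.from_rotvec(s["tcp_rot"]).as_matrix();T[:3,3]=s["tool_pos"]
        p["W"]=T@np.array(p["mount"])
    else: p["W"]=np.array(p["world_from_camera"])
    return p
def ray(p,uv):
    u=cv2.undistortPoints(np.array(uv,float).reshape(-1,1,2),np.array(p["intrinsics"]),np.array(p["D"],float)).reshape(-1,2)
    d=np.c_[u[:,0],-u[:,1],-np.ones(len(u))]@p["W"][:3,:3].T
    return p["W"][:3,3],d/np.linalg.norm(d,axis=1)[:,None]
def onz(p,uv,z):
    o,d=ray(p,uv); return o+d*((z-o[2])/d[:,2])[:,None]
def proj(p,X):
    X=np.atleast_2d(X); c=(X-p["W"][:3,3])@p["W"][:3,:3]; c=c*[1,-1,-1]
    return cv2.projectPoints(c,np.zeros(3),np.zeros(3),np.array(p["intrinsics"]),np.array(p["D"],float))[0].reshape(-1,2)
def tri(rays):
    A=0;b=0
    for o,d in rays:
        d=np.ravel(d);M=np.eye(3)-np.outer(d,d);A=A+M;b=b+M@o
    return np.linalg.solve(A,b)
def save(p,n,crop=None,sc=1):
    im=p["color"][:,:,::-1]
    if crop: l,t,r,b=crop; im=im[t:b,l:r]
    cv2.imwrite("pics/"+n,cv2.resize(im,None,fx=sc,fy=sc,interpolation=cv2.INTER_CUBIC))
def cen(m):
    ys,xs=np.nonzero(m); return np.array([xs.mean(),ys.mean()])
E
cat > a.py <<'E'
from h import *
for n in ["scene","side","wrist"]:
    p=shot(n); save(p,n+"0.png")
    print(n,p["W"][:3,3].round(3), (-p["W"][:3,2]).round(2))
    for k in ["pan","lid","lid_knob","mat","stand","bottle","collar","test_block","specimen","lever"]:
        for r in masks_of(p,k)[:3]:
            c=cen(r["mask"]); print(" ",k,round(r["score"],2),np.array(r["bbox"]).tolist(),c.round(1),onz(p,c,0.0).round(3)[0])
E
python3 a.py
```

```text
pics
scene [ 1.056 -0.82   0.786] [-0.43  0.69 -0.58]
  pan 0.91 [283.7, 219.3, 359.1, 247.4] [320.8 234.8] [ 0.564 -0.015  0.   ]
  pan 0.9 [283.8, 119.9, 344.5, 162.8] [313.8 141.4] [0.279 0.397 0.   ]
  pan 0.69 [101.2, 202.8, 189.7, 270.1] [146.1 236.8] [ 0.191 -0.263  0.   ]
  lid 0.71 [279.0, 182.6, 364.0, 231.7] [321.1 206.9] [0.501 0.088 0.   ]
  lid_knob 0.76 [278.2, 183.9, 361.2, 231.5] [321.3 207.1] [0.502 0.088 0.   ]
  lid_knob 0.5 [341.5, 141.1, 407.1, 187.7] [369.7 166.7] [0.518 0.352 0.   ]
  mat 0.87 [187.6, 272.5, 280.9, 345.5] [234.4 306.8] [ 0.535 -0.322  0.   ]
  stand 0.76 [341.0, 141.9, 403.3, 188.2] [369.3 166.5] [0.516 0.353 0.   ]
  stand 0.61 [361.7, 271.8, 390.6, 299.3] [374.9 282.9] [ 0.759 -0.095 -0.   ]
  bottle 0.71 [421.0, 170.6, 452.4, 232.9] [434.3 205.2] [0.764 0.266 0.   ]
  collar 0.93 [360.2, 271.6, 391.6, 296.3] [374.6 282.8] [ 0.759 -0.095 -0.   ]
  test_block 0.8 [275.5, 177.3, 292.0, 189.2] [281.9 181.9] [0.335 0.132 0.   ]
  specimen 0.63 [213.5, 221.0, 236.2, 232.5] [225.  226.4] [ 0.333 -0.122  0.   ]
side [0.195 0.776 0.989] [ 0.27 -0.61
[... 447 characters left out ...]
532 -0.317  0.   ]
  stand 0.95 [218.9, 272.8, 308.1, 320.5] [264.7 297.3] [0.548 0.293 0.   ]
  bottle 0.61 [197.3, 174.4, 223.5, 232.1] [207.6 206.3] [ 0.841  0.103 -0.   ]
  collar 0.66 [255.1, 157.2, 279.1, 178.3] [267.3 164.4] [ 0.772 -0.123  0.   ]
  test_block 0.68 [356.9, 265.8, 380.2, 286.4] [369.7 273.7] [0.341 0.12  0.   ]
  specimen 0.53 [256.7, 155.3, 281.0, 178.9] [267.7 164.2] [ 0.771 -0.124  0.   ]
  specimen 0.48 [392.7, 201.5, 409.9, 212.7] [401.4 206.7] [ 0.339 -0.134  0.   ]
  specimen 0.17 [276.6, 180.4, 353.2, 239.4] [315.7 207.9] [ 0.559 -0.024  0.   ]
wrist [ 0.31  -0.604  0.375] [-0.27 -0.1  -0.96]
  pan 0.66 [0.3, 3.5, 85.5, 167.5] [36.5 79.7] [ 0.227 -0.327  0.   ]
```

View pics/scene0.png

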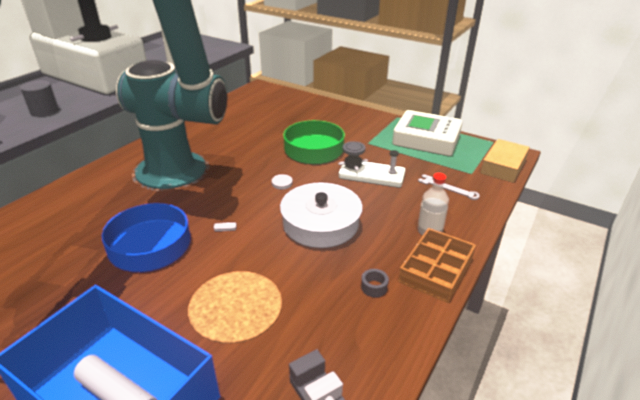

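```bash
cat > b.py <<'E'
from h import *
A=shot("scene");B=shot("side")
save(B,"sidecrop.png",(200,120,420,330),2.7)
def best(p,k): return masks_of(p,k)[0]
# knob head: dark pixels within lid mask
def dark(p,k):
    m=best(p,k)["mask"].astype(np.uint8)
    m=cv2.morphologyEx(m,cv2.MORPH_CLOSE,np.ones((15,15)))
    g=p["color"].max(2)
    m=((g<70)&(m>0)).astype(np.uint8)
    n,l,s,c=cv2.connectedComponentsWithStats(m)
    for i in np.argsort(-s[1:,4])[:3]+1: print("   dark",k,s[i],c[i].round(1))
    i=np.argmax(s[1:,4])+1; return c[i]
for p in(A,B): dark(p,"lid_knob")
# mat by z=6mm ellipse
for p in(A,B):
    m=best(p,"mat")["mask"].astype(np.uint8)
    c=max(cv2.findContours(m,0,2)[0],key=cv2.contourArea).reshape(-1,2)
    X=onz(p,c,0.006)[:,:2]; (cx,r)=cv2.minEnclosingCircle(X.astype(np.float32)); print("mat",cx,r)
    m=best(p,"lid_knob")["mask"].astype(np.uint8)
    c=max(cv2.findContours(m,0,2)[0],key=cv2.contourArea).reshape(-1,2)
    X=onz(p,c,0.064)[:,:2]; e=cv2.fitEllipse(X.astype(np.float32)); print("lid at z64",e)
E
python3 b.py
```

```text
dark lid_knob [363 286   1   2   2] [363.  286.5]
   dark lid_knob [380 280   1   1   1] [380. 280.]
   dark lid_knob [364 290   1   1   1] [364. 290.]
   dark lid_knob [310 194  12  14 123] [315.3 200.4]
mat (0.5340684652328491, -0.3194459080696106) 0.10125446319580078
lid at z64 ((0.7817277312278748, -0.15199775993824005), (0.05896304175257683, 0.08571106940507889), 22.179428100585938)
mat (0.5313637852668762, -0.3150501549243927) 0.10246332734823227
lid at z64 ((0.5382273197174072, 0.021988634020090103), (0.20743171870708466, 0.21012000739574432), 33.1339111328125)
```

View pics/sidecrop.png

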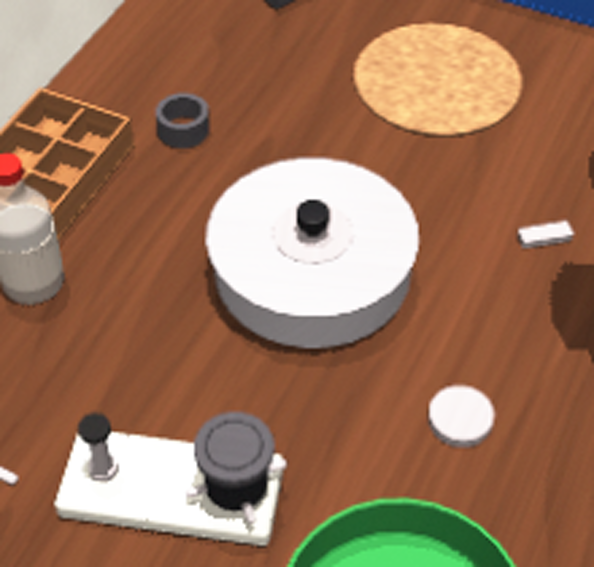

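The first view shows the robot's workspace. These could be mistaken for the pan (scene pixels):
- Aluminium pan with a lid, (321,207), knob at (321,199).
- Green pan, (314,141).
- Blue pan, (147,237).

I choose the aluminium one. The side crop confirms it, with the black knob at side pixel (315,200). The anvil is at side pixel (287,286) and the rest at (235,279).

```bash
cat > c.py <<'E'
from h import *
A=shot("scene");B=shot("side")
def blob(p,uv,thr,rad=14):
    g=p["color"].max(2); m=(g<thr).astype(np.uint8)
    y0,x0=uv[1],uv[0]; k=np.zeros_like(m);k[y0-rad:y0+rad,x0-rad:x0+rad]=1
    n,l,s,c=cv2.connectedComponentsWithStats(m*k)
    i=np.argmax(s[1:,4])+1; return s[i],c[i]
a=blob(A,(321,199),80);b=blob(B,(315,200),80);print(a,b)
print("knob",tri([ray(A,a[1]),ray(B,b[1])]).round(4))
print("anvil rough",tri([ray(A,(354.5,148)),ray(B,(287,286))]).round(3))
print("rest rough",tri([ray(A,(394,154)),ray(B,(235,278.5))]).round(3))
s=status.read_state();print(s["tool_pos"],R.from_rotvec(s["tcp_rot"]).as_matrix().round(3).tolist(),s["time"],s["width"])
print(np.array(A and shot("wrist")["mount"]).round(3))
E
python3 c.py
```

```text
(array([317, 199,   4,   3,   6], dtype=int32), array([318.16666667, 200.33333333])) (array([310, 194,  12,  14, 129], dtype=int32), array([315.45736434, 200.29457364]))
knob [0.5393 0.0157 0.0807]
anvil rough [0.488 0.29  0.088]
rest rough [0.604 0.323 0.087]
[ 0.24080515 -0.63055265  0.23123792] [[0.934, 0.357, -0.0], [0.357, -0.934, 0.0], [0.0, -0.0, -1.0]] 2.15 1.0024048372036871
[[ 0.     0.958  0.288  0.074]
 [ 1.    -0.    -0.001 -0.   ]
 [-0.001  0.288 -0.958 -0.144]
 [ 0.     0.     0.     1.   ]]
```

Call:
drive_tool --pt "0 0 0 0.0275 -0.027 0 1" --pt "0 0 0 0.0275 -0.027 0 1" --pt "0 0 0 0.0275 -0.027 0 1" --pt "0 0 0 0.0275 -0.027 0 1" --pt "0 0 0 0.0275 -0.027 0 1" --pt "0 0 0 0.0275 -0.027 0 1" --pt "0 0 0 0.0275 -0.027 0 1" --pt "0 0 0 0.0275 -0.027 0 1"

```text
time: 2.87
tool_pos: [0.3697, -0.3486, 0.2315]
tcp_rot: [3.089, 0.569, 0.001]
wrist_force: [1.3, -0.2, 0.5]
width: 0.997
grip_force: 0.0
```

Call:
drive_tool --pt "0 0 0 0.0275 -0.027 0 1" --pt "0 0 0 0.0275 -0.027 0 1" --pt "0 0 0 0.0275 -0.027 0 1" --pt "0 0 0 0.0275 -0.027 0 1" --pt "0 0 0 0.0275 -0.027 0 1" --pt "0 0 0 0.0275 -0.027 0 1" --pt "0 0 0 0.0275 -0.027 0 1" --pt "0 0 0 0.0275 -0.027 0 1"

```text
time: 3.53
tool_pos: [0.4982, -0.0682, 0.2317]
tcp_rot: [3.089, 0.57, 0.002]
wrist_force: [1.0, -0.1, -0.1]
width: 1.0
grip_force: 0.0
```

Call:
drive_tool --pt "0 0 0 0.0275 -0.027 0 1" --pt "0 0 0 0.0275 -0.027 0 1" --pt "0 0 0 0 0 0 1" --pt "0 0 0 0 0 0 1" --pt "0 0 0 0 0 0 1"

```text
time: 3.95
tool_pos: [0.5296, 0.0, 0.2312]
tcp_rot: [3.089, 0.572, -0.001]
wrist_force: [-0.1, -0.5, 0.1]
width: 0.999
grip_force: 0.0
```

```bash
cat > d.py <<'E'
from h import *
p=shot("wrist"); save(p,"w1.png"); np.save("w1.npy",p["color"])
s=status.read_state();print(s["tool_pos"].round(4) if hasattr(s["tool_pos"],"round") else s["tool_pos"],s["time"],s["wrist_force"])
g=p["color"].max(2); m=(g<60).astype(np.uint8)
n,l,st,c=cv2.connectedComponentsWithStats(m)
for i in np.argsort(-st[1:,4])[:5]+1: print(st[i],c[i].round(1),onz(p,c[i],0.088).round(4))
print(proj(p,[[0.538,0.022,0.088]]))
E
python3 d.py
```

```text
[ 0.5295 -0.0007  0.2312] 4.0 [-0.24450583  0.38978244  0.38451861]
[    0   241   640   159 36826] [312.5 358.2] [[ 0.3714 -0.0551  0.088 ]]
[   0  172   57  151 3513] [ 31.  251.5] [[0.3843 0.2215 0.088 ]]
[   0   82   49   69 2351] [ 21.5 113.3] [[0.5044 0.2463 0.088 ]]
[ 280  150   41   41 1332] [300.3 170. ] [[0.5404 0.0194 0.088 ]]
[489   0  43  19 441] [507.    9.3] [[ 0.7085 -0.0808  0.088 ]]
[[296.24564535 171.54671019]]
```

View pics/w1.png

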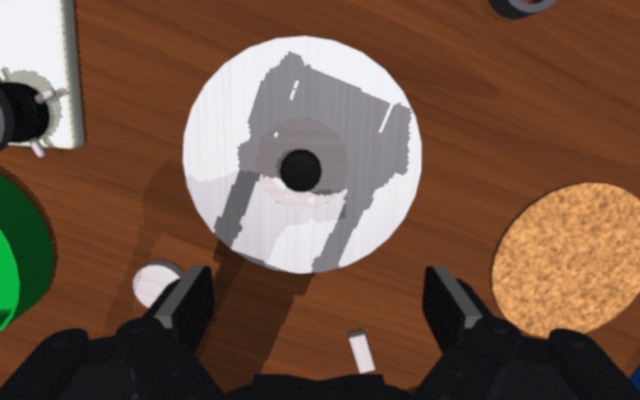

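The wrist picture shows the lid filling the middle, with its knob at (300,170) and no other lid in view. The mat is at the right edge, (575,260), and the anvil at the left edge, (20,110).

```bash
cat > e.py <<'E'
from h import *
p=shot("wrist");B=shot("side")
g=p["color"].max(2)
b=(315.45,200.3)
print("knob tri",tri([ray(p,(300.3,170)),ray(B,b)]).round(4), "z from side", onz(B,b,.088).round(4))
for k,P,z in [("lid_knob",p,.064),("lid_knob",B,.064),("mat",p,.006),("mat",B,.006)]:
    for r in masks_of(P,k)[:1]:
        c=max(cv2.findContours(r["mask"].astype(np.uint8),0,2)[0],key=cv2.contourArea).reshape(-1,2)
        c=c[(c[:,0]>2)&(c[:,0]<637)&(c[:,1]>2)&(c[:,1]<320)]
        X=onz(P,c,z)[:,:2]; print(k,r["score"],np.array(cv2.fitEllipse(X.astype(np.float32))[0]).round(4),cv2.fitEllipse(X.astype(np.float32))[1])
        M=np.c_[2*X,np.ones(len(X))];q=np.linalg.lstsq(M,(X**2).sum(1),rcond=None)[0];print("  circ",q[:2].round(4),np.sqrt(q[2]+q[0]**2+q[1]**2))
print(status.read_state()["time"])
E
python3 e.py
```

```text
knob tri [0.54   0.019  0.0835] z from side [[0.5388 0.0233 0.088 ]]
lid_knob 0.64 [0.5405 0.0191] (0.20754022896289825, 0.20762301981449127)
  circ [0.5405 0.0191] 0.10378654833363887
mat 0.64 [ 0.5333 -0.3192] (0.1981808990240097, 0.2022177129983902)
  circ [ 0.5333 -0.3189] 0.10018991184934946
mat 0.73 [ 0.5323 -0.3151] (0.19386613368988037, 0.20562119781970978)
  circ [ 0.5325 -0.315 ] 0.09993372590059345
4.3
```

Call:
drive_tool --pt "0 0 0 0.0168 -0.0145 0.01 1" --pt "0 0 0 0 0 0.03 1" --pt "0 0 0 0 0 0.035 1" --pt "0 0 0 0 0 0.035 1" --pt "0 0 0 0 0 0.03 1" --pt "0 0 0 0 0 0.012 1" --pt "0 0 0 0 0 0.005 1" --pt "0 0 0 0 0 0.004 1" --force 40

```text
time: 4.97
tool_pos: [0.5406, 0.0193, 0.0703]
tcp_rot: [-3.09, -0.569, 0.0]
wrist_force: [0.3, -0.4, 0.2]
width: 0.997
grip_force: 0.0
```

Call:
drive_tool --pt "0 0 0 0 0 0 0.7" --pt "0 0 0 0 0 0 0.5" --pt "0 0 0 0 0 0 0.3" --pt "0 0 0 0 0 0 0.2" --pt "0 0 0 0 0 0 0.2" --pt "0 0 0 0 0 0 0.2" --pt "0 0 0 0 0 0 0.2"

```text
time: 5.55
tool_pos: [0.5417, 0.0196, 0.0721]
tcp_rot: [3.089, 0.57, 0.004]
wrist_force: [-0.6, 1.1, 6.2]
width: 0.381
grip_force: 39.5
```

Call:
drive_tool --pt "0 0 0 0 0 -0.004 0.2" --pt "0 0 0 0 0 -0.006 0.2" --pt "0 0 0 0 0 -0.01 0.2" --pt "0 0 0 0 0 -0.015 0.2" --pt "0 0 0 0 0 -0.015 0.2" --pt "0 0 0 0 0 -0.015 0.2" --pt "0 0 0 0 0 0 0.2" --pt "0 0 0 0 0 0 0.2"

```text
time: 6.22
tool_pos: [0.5413, 0.0196, 0.1366]
tcp_rot: [3.089, 0.57, 0.004]
wrist_force: [-0.6, 0.6, -2.6]
width: 0.385
grip_force: 40.0
```

```bash
cat > f.py <<'E'
from h import *
B=shot("side"); save(B,"s2.png",(180,100,420,300),2.5)
s=status.read_state();print(s)
E
python3 f.py
```

```text
{'time': 6.2667, 'q': array([-9.84068883e-03,  9.19894235e-02,  1.99078692e+00, -2.20993824e-05,
        1.05851431e+00,  1.19613722e+00]), 'joint_vel': array([ 0.000985  ,  0.01786703,  0.02277586,  0.00090384,  0.00248094,
       -0.00035904]), 'joint_torque': array([-2.59263681e-03, -4.10006189e+01, -3.57332218e+01, -1.20290460e-03,
       -6.76347781e-02, -7.73985539e-05]), 'tool_pos': array([0.54026982, 0.01957771, 0.13533093]), 'tcp_rot': array([3.08939366e+00, 5.69885655e-01, 4.59846655e-04]), 'wrist_force': array([-0.27345839,  0.34374014, -3.06455113]), 'torque': array([0.06930681, 0.03152922, 0.06300406]), 'grip_force': 40.03002226352692, 'width': 0.38458735026199925}
```

View pics/s2.png

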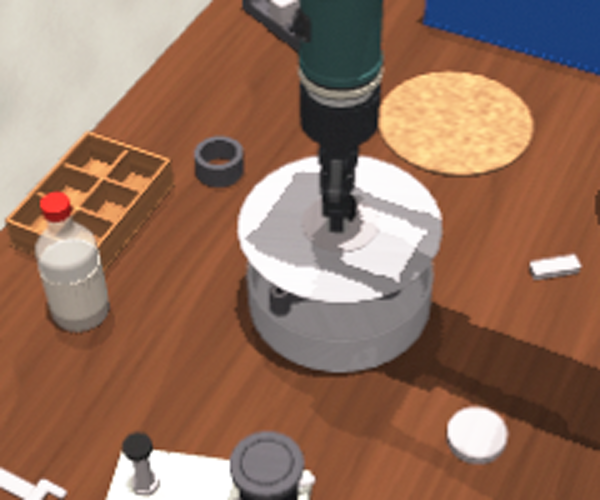

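Call:
drive_tool --pt "0 0 0 -0.0065 0.016 0 0.2" --pt "0 0 0 -0.0127 0.0314 0 0.2" --pt "0 0 0 -0.0127 0.0314 0 0.2" --pt "0 0 0 -0.0127 0.0314 0 0.2" --pt "0 0 0 -0.0127 0.0314 0 0.2" --pt "0 0 0 -0.0127 0.0314 0 0.2" --pt "0 0 0 -0.0127 0.0314 0 0.2" --pt "0 0 0 -0.0127 0.0314 0 0.2"

```text
time: 6.93
tool_pos: [0.5339, -0.2358, 0.1335]
tcp_rot: [-3.088, -0.569, 0.004]
wrist_force: [1.0, -1.0, -2.4]
width: 0.383
grip_force: 40.2
```

Call:
drive_tool --pt "0 0 0 -0.0127 0.0314 0 0.2" --pt "0 0 0 -0.0127 0.0314 0 0.2" --pt "0 0 0 -0.006 0.0155 0.01 0.2" --pt "0 0 0 0 0 0.03 0.2" --pt "0 0 0 0 0 0.03 0.2" --pt "0 0 0 0 0 0.02 0.2" --pt "0 0 0 0 0 0.01 0.2" --pt "0 0 0 0 0 0.004 0.2"

```text
time: 7.6
tool_pos: [0.5313, -0.3171, 0.0272]
tcp_rot: [-3.084, -0.569, 0.008]
wrist_force: [0.1, -0.1, -2.3]
width: 0.381
grip_force: 40.3
```

Call:
drive_tool --pt "0 0 0 0 0 0.002 0.2" --pt "0 0 0 0 0 0.001 0.2" --pt "0 0 0 0 0 0 0.2" --pt "0 0 0 0 0 0 0.2"

```text
time: 7.93
tool_pos: [0.5353, -0.3198, 0.03]
tcp_rot: [3.087, 0.57, 0.004]
wrist_force: [0.5, -0.3, -2.1]
width: 0.383
grip_force: 40.3
```

```bash
cat > g.py <<'E'
from h import *
s=status.read_state()
print(np.round(s["tool_pos"],4),np.round(s["wrist_force"],1),np.round(s["tcp_rot"],3),s["time"])
E
python3 g.py
```

```text
[ 0.5353 -0.3198  0.03  ] [ 0.5 -0.3 -2.1] [3.087 0.57  0.004] 7.9333
```

Call:
drive_tool --pt "0 0 0 0 0 0.002 0.2" --pt "0 0 0 0 0 0.001 0.2" --pt "0 0 0 0 0 0.001 0.2" --pt "0 0 0 0 0 0 0.2" --pt "0 0 0 0 0 0 0.2"

```text
time: 8.35
tool_pos: [0.5339, -0.319, 0.0243]
tcp_rot: [-3.089, -0.57, 0.0]
wrist_force: [0.6, 0.2, -1.9]
width: 0.382
grip_force: 40.3
```

Call:
drive_tool --pt "0 0 0 0 0 0.001 0.2" --pt "0 0 0 0 0 0.001 0.2" --pt "0 0 0 0 0 0 0.2"

```text
time: 8.6
tool_pos: [0.534, -0.3191, 0.0241]
tcp_rot: [-3.089, -0.57, 0.0]
wrist_force: [-3.9, 2.9, 8.2]
width: 0.384
grip_force: 41.3
```

Call:
drive_tool --pt "0 0 0 0 0 0.001 0.2" --pt "0 0 0 0 0 0 0.2" --pt "0 0 0 0 0 0 0.2"

```text
time: 8.85
tool_pos: [0.534, -0.3192, 0.0241]
tcp_rot: [-3.089, -0.57, 0.0]
wrist_force: [-5.8, 4.9, 14.9]
width: 0.383
grip_force: 41.8
```

Contact is made. I'll ease up slightly, release, and rise.

Call:
drive_tool --pt "0 0 0 0 0 -0.001 0.2" --pt "0 0 0 0 0 -0.0005 0.4" --pt "0 0 0 0 0 0 0.5" --pt "0 0 0 0 0 0 0.7" --pt "0 0 0 0 0 0 0.9" --pt "0 0 0 0 0 0 1" --pt "0 0 0 0 0 0 1" --pt "0 0 0 0 0 -0.01 1"

```text
time: 9.52
tool_pos: [0.5323, -0.318, 0.0307]
tcp_rot: [-3.086, -0.569, 0.005]
wrist_force: [-1.1, 0.2, -0.1]
width: 1.0
grip_force: 0.0
```

Call:
drive_tool --pt "0 0 0 0 0 -0.02 1" --pt "0 0 0 0 0 -0.03 1" --pt "0 0 0 0 0 -0.04 1" --pt "0 0 0 0 0 -0.04 1" --pt "0 0 0 0 0 -0.04 1" --pt "0 0 0 0 0 -0.04 1" --pt "0 0 0 0 0 0 1" --pt "0 0 0 0 0 0 1"

```text
time: 10.18
tool_pos: [0.5361, -0.3205, 0.2483]
tcp_rot: [3.083, 0.569, 0.01]
wrist_force: [-0.6, -0.5, -0.7]
width: 1.0
grip_force: 0.0
```

```bash
cat > i.py <<'E'
from h import *
p=shot("wrist"); A=shot("scene"); save(p,"w3.png"); save(A,"sc3.png",(150,110,430,350),2.5)
print(status.read_state()["tool_pos"])
def circ(X):
    q=np.linalg.lstsq(np.c_[2*X,np.ones(len(X))],(X**2).sum(1),rcond=None)[0];return q[:2].round(4),np.sqrt(q[2]+q[0]**2+q[1]**2)
for k,z in [("lid_knob",.016),("mat",.006)]:
    for r in masks_of(p,k)[:1]:
        c=max(cv2.findContours(r["mask"].astype(np.uint8),0,2)[0],key=cv2.contourArea).reshape(-1,2)
        print(k,r["score"],r["bbox"],circ(onz(p,c,z)[:,:2]))
E
python3 i.py
```

```text
[ 0.53362062 -0.31884568  0.24276941]
lid_knob 0.81 [215.4, 71.5, 411.8, 263.2] (array([ 0.5334, -0.32  ]), np.float64(0.10386750236796385))
```

View pics/sc3.png

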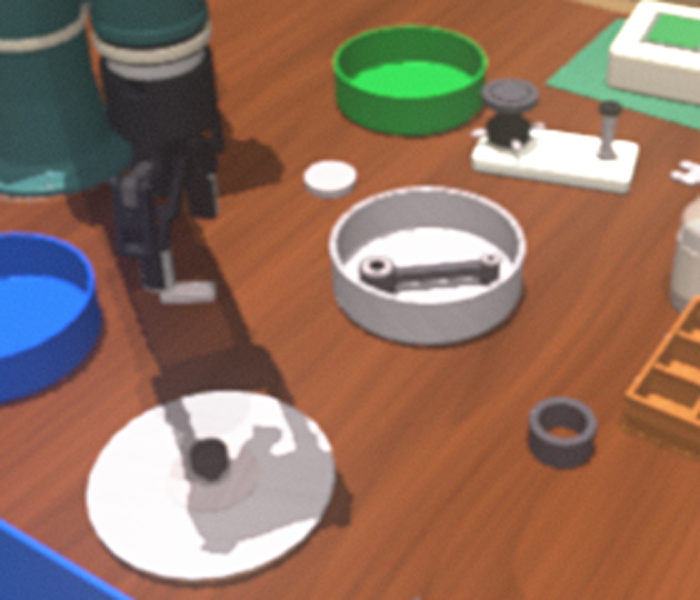

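The lid sits flat and centred on the mat, knob up, at crop pixel (210,460). The pan holds one lever, with its boss at crop (378,268) and its eye at (490,262).

Call:
drive_tool --pt "0 0 0 0.0127 -0.0314 0 1" --pt "0 0 0 0.0127 -0.0314 0 1" --pt "0 0 0 0.0127 -0.0314 0 1" --pt "0 0 0 0.0127 -0.0314 0 1" --pt "0 0 0 0.0127 -0.0314 0 1" --pt "0 0 0 0.0127 -0.0314 0 1" --pt "0 0 0 0.0127 -0.0314 0 1" --pt "0 0 0 0.0127 -0.0314 0 1"

```text
time: 11.05
tool_pos: [0.5377, -0.0465, 0.2404]
tcp_rot: [-3.088, -0.569, 0.006]
wrist_force: [0.7, -0.0, 0.1]
width: 1.001
grip_force: 0.0
```

Call:
drive_tool --pt "0 0 0 0.0127 -0.0314 0 1" --pt "0 0 0 0.008 -0.02 0 1" --pt "0 0 0 0 0 0 1" --pt "0 0 0 0 0 0 1" --pt "0 0 0 0 0 0 1" --pt "0 0 0 0 0 0 1"

```text
time: 11.55
tool_pos: [0.5399, 0.0062, 0.2418]
tcp_rot: [3.09, 0.568, -0.003]
wrist_force: [0.9, 0.4, 0.4]
width: 1.0
grip_force: 0.0
```

```bash
cat > j.py <<'E'
from h import *
p=shot("wrist"); save(p,"w4.png")
s=status.read_state();print(np.round(s["tool_pos"],4),s["time"])
for k in ["lever","pan"]:
  for r in masks_of(p,k)[:2]:
    print(k,r["score"],r["bbox"],cen(r["mask"]))
    if k=="lever": np.save("lev.npy",r["mask"])
E
python3 j.py
```

```text
[0.54   0.0061 0.2421] 11.6
lever 0.67 [276.7, 92.6, 351.8, 233.1] [314.2071494  171.90711885]
pan 0.9 [0.0, 175.8, 63.3, 341.9] [ 25.53864931 259.62340656]
pan 0.71 [195.8, 59.5, 413.4, 272.2] [303.51479199 165.74548536]
```

View pics/w4.png

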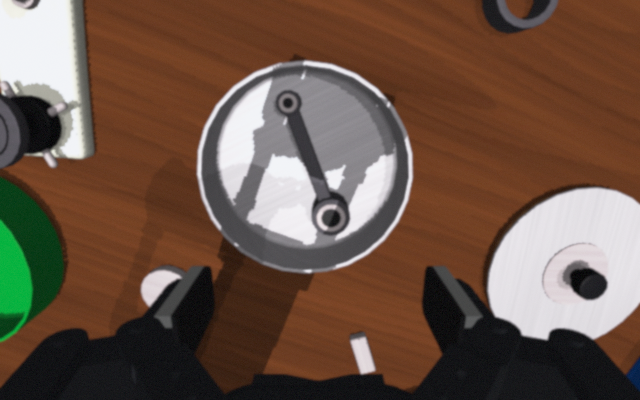

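The wrist view shows the lever in the pan, with its boss top at (330,216), its eye top at (288,102), and the bar between them clear of the wall. The stand's anvil is at the left edge, (10,125).

```bash
cat > k.py <<'E'
from h import *
im=cv2.imread("pics/w4.png")
p=shot("wrist")
b=onz(p,(330.5,216),.039)[0];e=onz(p,(288,102.5),.035)[0]
print(b,e,np.linalg.norm((e-b)[:2]),np.degrees(np.arctan2(*(e-b)[[1,0]])))
bal=b+(e-b)*.35;print("bal",bal)
s=status.read_state();M=R.from_rotvec(s["tcp_rot"]).as_matrix()
print("tool y ang",np.degrees(np.arctan2(M[1,1],M[0,1])),s["q"][5],"in tool",M.T@(np.r_[bal[:2],s["tool_pos"][2]]-s["tool_pos"]))
r=masks_of(p,"pan");
for x in r:
  if abs(cen(x["mask"])[0]-303)<15:
    c=max(cv2.findContours(x["mask"].astype(np.uint8),0,2)[0],key=cv2.contourArea).reshape(-1,2);X=onz(p,c,.06)[:,:2]
    print("pan",cv2.minEnclosingCircle(X.astype(np.float32)))
E
python3 k.py
```

```text
[ 0.50503961 -0.02104091  0.039     ] [0.59473103 0.05698376 0.035     ] 0.11887976623452333 41.02077269530186
bal [0.53643161 0.00626773 0.0376    ]
tool y ang -69.19043301666876 1.1731211691168653 in tool [-3.56316979e-03 -1.40817347e-03  8.61083158e-07]
pan ((0.5396549105644226, 0.01962883584201336), 0.100100576877594)
```

Call:
drive_tool --pt "0 0 0 -0.0036 -0.0014 0 1" --pt "0 0 -6.7 0 0 0.02 1" --pt "0 0 -6.7 0 0 0.02 1" --pt "0 0 -6.8 0 0 0.02 1" --pt "0 0 0 0 0 0 1" --pt "0 0 0 0 0 0 1" --pt "0 0 0 0 0 0 1" --pt "0 0 0 0 0 0 1"

```text
time: 12.47
tool_pos: [0.5376, 0.0072, 0.1846]
tcp_rot: [2.942, 1.099, 0.004]
wrist_force: [-0.4, -0.4, 0.0]
width: 1.0
grip_force: 0.0
```

```bash
cat > l.py <<'E'
from h import *
p=shot("wrist"); save(p,"w5.png",(150,20,470,300),2.5)
s=status.read_state();print(np.round(s["tool_pos"],4),s["time"])
np.savez("w5.npz",W=p["W"],c=p["color"],K=p["intrinsics"],D=p["D"])
print(proj(p,[[.505,-.021,.039],[.5947,.057,.035]]))
E
python3 l.py
```

```text
[0.5376 0.0072 0.1847] 12.5167
[[317.13743673 238.3235336 ]
 [317.01637411  95.1303411 ]]
```

View pics/w5.png

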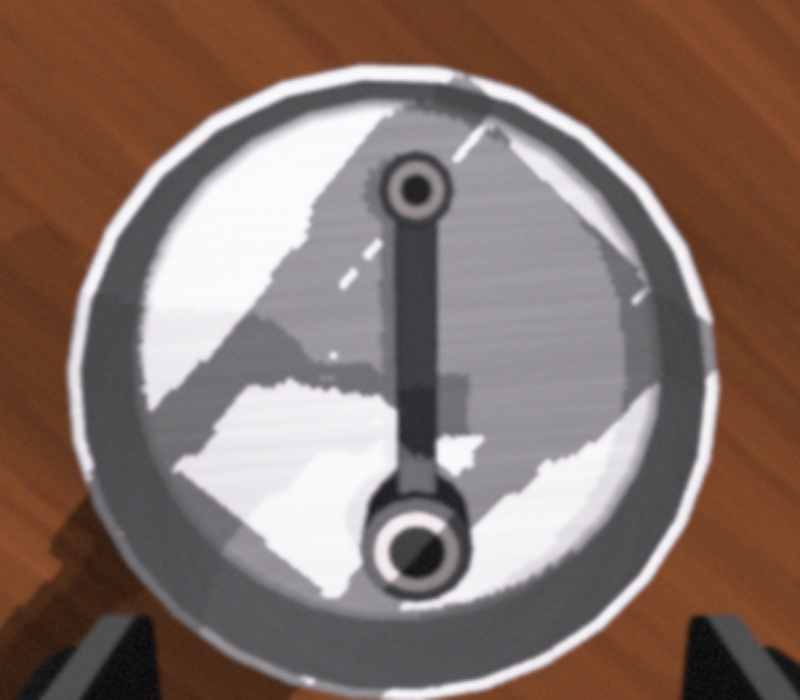

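The bar is vertical in the crop: boss top at crop (416,551) = pixel (316.4,240.4), eye top at crop (415,190) = pixel (316,96).

```bash
cat > m.py <<'E'
from h import *
z=np.load("w5.npz");p={"W":z["W"],"intrinsics":z["K"],"D":z["D"]}
q=shot("wrist"); M0=np.array(q["mount"])
T=np.eye(4);T[:3,:3]=R.from_rotvec([3.09,.568,-.003]).as_matrix();T[:3,3]=[.540,.0061,.2421];o={"W":T@M0,"intrinsics":z["K"],"D":z["D"]}
for P in (p,q):
  b=tri([ray(P,(316.4,240.4)),ray(o,(330.5,216))]);e=tri([ray(P,(316,96)),ray(o,(288,102.5))]);print("tri",b.round(4),e.round(4))
  b=onz(P,(316.4,240.4),.039)[0];e=onz(P,(316,96),.035)[0];bal=b+(e-b)*.35
  print(b.round(4),e.round(4),np.linalg.norm((e-b)[:2]),np.degrees(np.arctan2(*(e-b)[[1,0]])))
  s=status.read_state();M=R.from_rotvec(s["tcp_rot"]).as_matrix()
  print("bal",bal.round(4),s["tool_pos"],"y ang",np.degrees(np.arctan2(M[1,1],M[0,1])),"in tool",(M.T@(np.r_[bal[:2],s["tool_pos"][2]]-s["tool_pos"])).round(4))
E
python3 m.py
```

```text
tri [ 0.5053 -0.0205  0.0436] [0.5938 0.0573 0.026 ]
[ 0.5031 -0.0218  0.039 ] [0.5937 0.0572 0.035 ] 0.12014366320744958 41.08435868176295
bal [0.5348 0.0058 0.0376] [0.53749593 0.00718476 0.18450271] y ang -48.96900118883758 in tool [-0.0029 -0.0008 -0.    ]
tri [ 0.5053 -0.0206  0.0434] [0.5938 0.0573 0.0253]
[ 0.5032 -0.0218  0.039 ] [0.5937 0.0572 0.035 ] 0.12015648817273705 41.11512381157732
bal [0.5348 0.0059 0.0376] [0.53749593 0.00718476 0.18450271] y ang -48.96900118883758 in tool [-0.0029 -0.0008 -0.    ]
```

Call:
drive_tool --pt "0 0 0 -0.0025 -0.0005 0.03 0.7" --pt "0 0 0 0 0 0.035 0.6" --pt "0 0 0 0 0 0.035 0.6" --pt "0 0 0 0 0 0.03 0.6" --pt "0 0 0 0 0 0.02 0.6" --pt "0 0 0 0 0 0.01 0.6" --pt "0 0 0 0 0 0 0.6" --pt "0 0 0 0 0 0 0.6" --force 40

```text
time: 13.23
tool_pos: [0.5349, 0.006, 0.0235]
tcp_rot: [2.942, 1.102, 0.001]
wrist_force: [1.0, -0.9, -0.4]
width: 0.601
grip_force: 0.0
```

Call:
drive_tool --pt "0 0 0 0 0 0.005 0.6" --pt "0 0 0 0 0 0.003 0.6" --pt "0 0 0 0 0 0 0.6" --pt "0 0 0 0 0 0 0.6" --pt "0 0 0 0 0 0 0.6"

```text
time: 13.65
tool_pos: [0.5347, 0.006, 0.0154]
tcp_rot: [2.941, 1.103, 0.002]
wrist_force: [0.4, -0.0, 0.5]
width: 0.598
grip_force: 0.0
```

Call:
drive_tool --pt "0 0 0 0 0 0.003 0.6" --pt "0 0 0 0 0 0.002 0.6" --pt "0 0 0 0 0 0 0.4" --pt "0 0 0 0 0 0 0.25" --pt "0 0 0 0 0 0 0.15" --pt "0 0 0 0 0 0 0.05" --pt "0 0 0 0 0 0 0.02" --pt "0 0 0 0 0 0 0.02"

```text
time: 14.32
tool_pos: [0.5343, 0.0059, 0.0098]
tcp_rot: [2.941, 1.103, 0.0]
wrist_force: [0.4, -0.1, -0.7]
width: 0.151
grip_force: 40.4
```

Call:
drive_tool --pt "0 0 0 0 0 0 0.02" --pt "0 0 0 0 0 0 0.02" --pt "0 0 0 0 0 0 0.02" --force 80

```text
time: 14.57
tool_pos: [0.5345, 0.0059, 0.0099]
tcp_rot: [2.941, 1.103, 0.001]
wrist_force: [1.0, -1.1, -0.3]
width: 0.142
grip_force: 78.6
```

Gripped (about 13 mm). Now I'll lift it.

Call:
drive_tool --pt "0 0 0 0 0 -0.003 0.02" --pt "0 0 0 0 0 -0.006 0.02" --pt "0 0 0 0 0 -0.01 0.02" --pt "0 0 0 0 0 -0.02 0.02" --pt "0 0 0 0 0 -0.03 0.02" --pt "0 0 0 0 0 -0.035 0.02" --pt "0 0 0 0 0 -0.035 0.02" --pt "0 0 0 0 0 -0.03 0.02"

```text
time: 15.23
tool_pos: [0.534, 0.0061, 0.1815]
tcp_rot: [2.941, 1.103, 0.001]
wrist_force: [0.6, 0.1, -4.9]
width: 0.145
grip_force: 78.4
```

Call:
drive_tool --pt "0 0 0 0 0 -0.01 0.02" --pt "0 0 0 0 0 0 0.02" --pt "0 0 0 0 0 0 0.02" --pt "0 0 0 0 0 0 0.02"

```text
time: 15.57
tool_pos: [0.5321, 0.0061, 0.186]
tcp_rot: [-2.94, -1.102, 0.007]
wrist_force: [-1.0, -0.6, -5.6]
width: 0.145
grip_force: 78.4
```

```bash
cat > n.py <<'E'
from h import *
s=status.read_state();print({k:np.round(s[k],3) for k in s if k not in("joint_vel","joint_torque")})
p=shot("wrist");save(p,"w6.png")
A=shot("scene");B=shot("side")
import numpy as np
cv2.imwrite("pics/st.png",np.hstack([cv2.resize(A["color"][115:205,320:420,::-1],None,fx=4,fy=4,interpolation=2),cv2.resize(B["color"][250:340,205:305,::-1],None,fx=4,fy=4,interpolation=2)]))
E
python3 n.py
```

```text
{'time': np.float64(15.567), 'q': array([-0.035,  0.031,  1.956,  0.   ,  1.16 ,  0.818]), 'tool_pos': array([0.532, 0.006, 0.186]), 'tcp_rot': array([-2.94 , -1.102,  0.007]), 'wrist_force': array([-1.024, -0.616, -5.609]), 'torque': array([ 0.055, -0.029, -0.001]), 'grip_force': np.float64(78.428), 'width': np.float64(0.145)}
```

View pics/st.png

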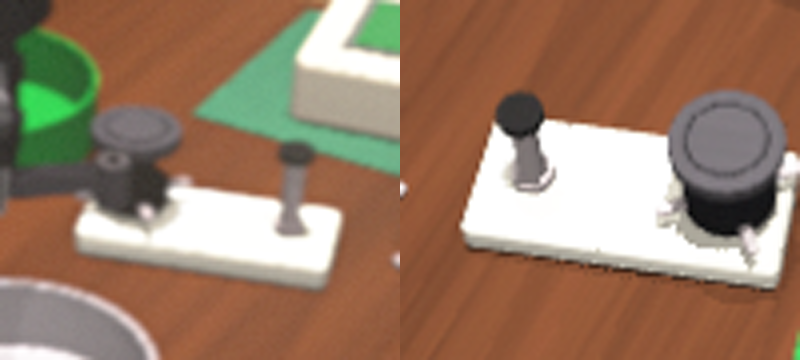

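View pics/w6.png

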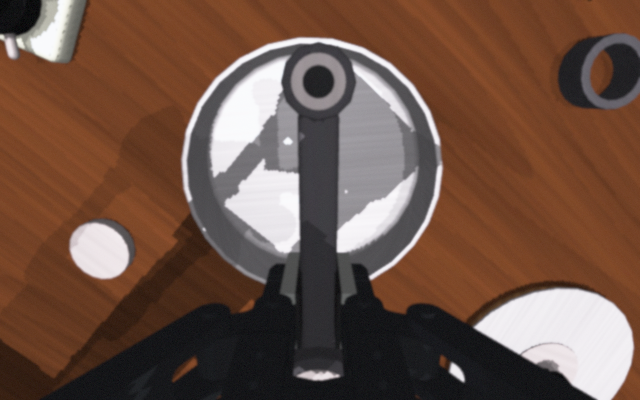

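The lever hangs in the gripper, with its eye at wrist pixel (318,81). The stand crop gives the anvil top at scene (354.3,147.8) and side (286.5,285.3), and the rest top at scene (394,153) and side (235.3,278.5).

```bash
cat > o.py <<'E'
from h import *
A=shot("scene");B=shot("side");p=shot("wrist")
a=[(A,(354.25,147.75)),(B,(286.5,285.25))];r=[(A,(394,153)),(B,(235.25,278.5))]
for n,L in(("anvil",a),("rest",r)):
    print(n,"tri",tri([ray(*x) for x in L]).round(4),[onz(P,u,.094)[0].round(4) for P,u in L])
# stand direction/bias check with the test of pan rim
for P in(A,B,p):
    for x in masks_of(P,"pan"):
        c=max(cv2.findContours(x["mask"].astype(np.uint8),0,2)[0],key=cv2.contourArea).reshape(-1,2);X=onz(P,c,.06)[:,:2]
        print("pan",x["score"],cen(x["mask"]).round(),np.round(cv2.minEnclosingCircle(X.astype(np.float32))[0],4))
e=(318,81); print("eye xy at z .035+.176",onz(p,e,.211).round(4)); print(status.read_state()["tool_pos"])
E
python3 o.py
```

```text
anvil tri [0.489  0.2894 0.0893] [array([0.4945, 0.283 , 0.094 ]), array([0.4858, 0.2911, 0.094 ])]
rest tri [0.6028 0.3238 0.0897] [array([0.6069, 0.3181, 0.094 ]), array([0.5992, 0.3253, 0.094 ])]
pan 0.93 [146. 237.] [ 0.2528 -0.2952]
pan 0.83 [321. 215.] [ 0.554  -0.0062]
pan 0.6 [312. 139.] [0.2907 0.3013]
pan 0.93 [316. 214.] [0.5278 0.0375]
pan 0.7 [349. 352.] [0.306  0.3582]
pan 0.66 [316. 168.] [ 0.6329 -0.0854]
pan 0.65 [455. 179.] [ 0.2298 -0.2534]
pan 0.45 [364. 170.] [ 0.4723 -0.171 ]
pan 0.86 [308. 164.] [0.5393 0.0194]
pan 0.53 [564. 337.] [ 0.5502 -0.2652]
eye xy at z .035+.176 [[0.5927 0.0579 0.211 ]]
[0.53405316 0.00599538 0.18830056]
```

Call:
drive_tool --pt "0 0 4.0 0 0 0 0.02" --pt "0 0 6.5 0 0 0 0.02" --pt "0 0 6.5 0 0 0 0.02" --pt "0 0 5.0 0 0 0 0.02" --pt "0 0 2.3 0.0042 -0.015 0 0.02" --pt "0 0 0 0.0085 -0.0305 0 0.02" --pt "0 0 0 0.0085 -0.0305 0 0.02" --pt "0 0 0 0.0085 -0.0305 0 0.02"

```text
time: 16.68
tool_pos: [0.5313, 0.1173, 0.189]
tcp_rot: [-3.108, -0.457, -0.001]
wrist_force: [0.1, -0.4, -4.8]
width: 0.146
grip_force: 78.7
```

Call:
drive_tool --pt "0 0 0 0.0085 -0.0305 0 0.02" --pt "0 0 0 0.0085 -0.0305 0 0.02" --pt "0 0 0 0.0042 -0.015 0 0.02" --pt "0 0 0 0 0 0 0.02" --pt "0 0 0 0 0 0 0.02" --pt "0 0 0 0 0 0 0.02" --pt "0 0 0 0 0 0 0.02" --pt "0 0 0 0 0 0 0.02"

```text
time: 17.35
tool_pos: [0.5296, 0.1944, 0.1887]
tcp_rot: [3.108, 0.457, -0.0]
wrist_force: [0.2, 0.3, -5.4]
width: 0.141
grip_force: 78.9
```

```bash
cat > q.py <<'E'
from h import *
p=shot("wrist");save(p,"w7.png",(0,0,640,400),1.25)
s=status.read_state();M=R.from_rotvec(s["tcp_rot"]).as_matrix()
print(np.round(s["tool_pos"],4),np.degrees(np.arctan2(M[1,1],M[0,1])),s["time"],np.round(s["wrist_force"],1),np.round(M[:,2],3))
print(proj(p,[[.489,.287,.094],[.6035,.322,.094]]))
np.savez("w7.npz",W=p["W"],c=p["color"],K=p["intrinsics"],D=p["D"])
E
python3 q.py
```

```text
[0.5297 0.1944 0.1888] -73.27975846900983 17.4 [ 0.  -0.  -4.9] [-0. -0. -1.]
[[176.61585254 224.25060342]
 [155.85953508  42.7574857 ]]
```

View pics/w7.png

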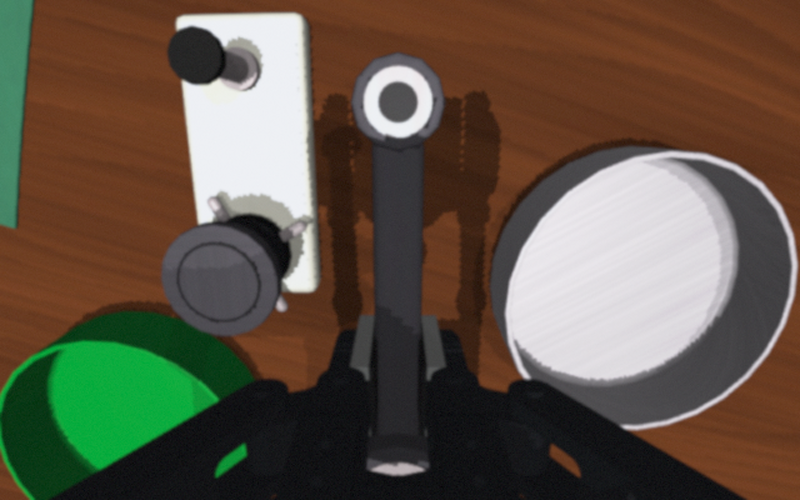

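The wrist view puts the anvil top at crop (219,281) = pixel (175.2,224.8), and the rest top at crop (196,54) = pixel (156.8,43.2). The held lever's eye is at (318.4,80.8). The anvil and rest agree with the predicted pixels.

```bash
cat > r.py <<'E'
from h import *
z=np.load("w7.npz");p={"W":z["W"],"intrinsics":z["K"],"D":z["D"]}
an=onz(p,(175.3,224.6),.094)[0];re=onz(p,(156.8,43.2),.094)[0];d=re-an
A=shot("scene");B=shot("side")
print("3-view anvil",tri([ray(p,(175.3,224.6)),ray(A,(354.25,147.75)),ray(B,(286.5,285.25))]).round(4),"rest",tri([ray(p,(156.8,43.2)),ray(A,(394,153)),ray(B,(235.25,278.5))]).round(4))
print(an,re,np.linalg.norm(d),np.degrees(np.arctan2(d[1],d[0])))
s=status.read_state();t=s["tool_pos"];M=R.from_rotvec(s["tcp_rot"]).as_matrix();print(t)
ey=onz(p,(318.4,80.8),t[2]-.005+.030)[0];print("eye",ey,"in tool",M.T@(ey-t))
u=d/np.linalg.norm(d);bal=(an+re)/2-u*.018
print("delta tool",M.T@(np.r_[bal[:2],t[2]]-t))
E
python3 r.py
```

```text
3-view anvil [0.4882 0.2894 0.0898] rest [0.6031 0.3235 0.0896]
[0.48846274 0.28786351 0.094     ] [0.60340382 0.32137559 0.094     ] 0.1197268244091078 16.254509329267055
[0.52969006 0.19459918 0.18882186]
eye [0.60517814 0.21717422 0.21382186] in tool [ 0.0787923   0.00010913 -0.02499686]
delta tool [ 2.92230151e-02 -1.00838138e-01 -5.11924288e-06]
```

Call:
drive_tool --pt "0 0 0 0.0035 -0.0123 0 0.02" --pt "0 0 0 0.0071 -0.0253 0 0.02" --pt "0 0 0 0.0072 -0.0254 0 0.02" --pt "0 0 0 0.0072 -0.0254 0 0.02" --pt "0 0 0 0.0036 -0.0127 0 0.02" --pt "0 0 0 0 0 0.01 0.02" --pt "0 0 0 0 0 0.015 0.02" --pt "0 0 0 0 0 0.015 0.02"

```text
time: 18.17
tool_pos: [0.528, 0.3005, 0.1484]
tcp_rot: [3.107, 0.46, 0.001]
wrist_force: [0.3, 0.5, -5.1]
width: 0.143
grip_force: 79.3
```

Call:
drive_tool --pt "0 0 0 0 0 0.01 0.02" --pt "0 0 0 0 0 0.0045 0.02" --pt "0 0 0 0 0 0 0.02" --pt "0 0 0 0 0 0 0.02" --pt "0 0 0 0 0 0 0.02" --pt "0 0 0 0 0 0 0.02" --pt "0 0 0 0 0 0 0.02" --pt "0 0 0 0 0 0 0.02"

```text
time: 18.83
tool_pos: [0.5282, 0.3006, 0.1351]
tcp_rot: [-3.107, -0.459, -0.002]
wrist_force: [-0.9, -0.4, -4.8]
width: 0.142
grip_force: 79.1
```

```bash
cat > t.py <<'E'
from h import *
s=status.read_state();t=s["tool_pos"];M=R.from_rotvec(s["tcp_rot"]).as_matrix()
print(t,M.round(3).tolist(),s["time"],np.round(s["wrist_force"],1),np.round(s["torque"],3),s["grip_force"],s["width"])
b=t-M[:,0]*.042;e=t+M[:,0]*.078;print("boss",b,"eye",e)
p=shot("wrist");B=shot("side");A=shot("scene")
for P,n in((p,"wrist"),(B,"side"),(A,"scene")):
    for k in ["lever"]+(["lid","mat"] if P is not p else []):
      for r in masks_of(P,k)[:1]:
        print(n,k,round(r["score"],2),np.round(r["bbox"]),cen(r["mask"]).round(1))
# bright ring of eye in wrist: expected where it was if grip has not shifted
g=p["color"].max(2); m=(g[50:115,280:356]>200).astype(np.uint8); print("eye ring",cen(m)+[280,50],m.sum())
for P in(B,A): # predicted pixels of boss & eye top
    print(proj(P,[np.r_[b[:2],t[2]+.029],np.r_[e[:2],t[2]+.025]]).round(1).tolist())
E
python3 t.py
```

```text
[0.52816664 0.30063253 0.13509339] [[0.957, 0.289, 0.001], [0.289, -0.957, 0.001], [0.001, -0.0, -1.0]] 18.8333 [-0.9 -0.4 -4.8] [-0.016 -0.034 -0.01 ] 79.09583330154419 0.1423491446088407
boss [0.48795937 0.28849284 0.13503669] eye [0.60283729 0.32317766 0.13519868]
wrist lever 0.69 [281.  42. 355. 379.] [317.8 195.3]
side lever 0.67 [224. 258. 296. 284.] [265.5 269. ]
side lid 0.56 [332. 129. 396. 169.] [369. 154.]
scene lever 0.91 [350. 119. 400. 142.] [372.7 132.4]
scene lid 0.87 [188. 269. 283. 339.] [234.2 303.5]
scene mat 0.48 [216. 340. 259. 344.] [238.  339.5]
eye ring [317.34112595  77.53912214] 2096
[[284.9, 266.3], [230.6, 260.4]]
[[354.4, 125.1], [395.8, 131.6]]
```

```bash
python3 -c "
from workcell import workorder
print(workorder.finish_job())"
```

```text
the job is handed in; nothing more can be done
None
```

I handed the job in at about 19 s, with no verdict shown: the lid is knob up on the mat, within about 1 mm of centre, and the arm is still holding the lever level about 36 mm above the stand, boss and eye within about 2 mm of the anvil and rest by my measurements.

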